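# Close up the impedance tube with its draw latch

### The arm

A 7-joint arm with a two-finger parallel gripper is mounted at the origin on the work surface. World frame = base frame: x ahead of the robot, y to its left, z up, the work surface at z = 0. Lengths are in m, angles in rad, forces in N, time in s.
With the tool pointing down it reaches from about 0.425 to 1.025 m from the base axis. Payload 3.6 kg.
Tool frame: the origin (TCP) lies where the fingers leave the gripper's body, on its centre line; the fingertips stand 73 mm ahead of it and the grasp point (between the pads) lies 54 mm ahead of it; z points along the fingers, y is the direction in which the jaws open and shut (so a half turn about z gives the same grasp; the last joint's range is limited). The gripper opens to 85 mm and grips with 20 to 120 N. Pads are 22 mm wide; open, the fingers measure 114 mm over their backs; the gripper's body (76 mm by 85 mm) begins 54 mm behind the grasp point. The pads swing forward as they close: fully open they stand 13 mm farther back than shut.
Start: joints at [1.018, 0.591, 0.048, 1.609, -0.033, 0.943, -0.034], TCP at [0.322, -0.65, 0.304] pointing down, gripper open.
Joint ranges: [-2.69, 2.69], [-0.47, 2.24], [-1.27, 1.36], [0.19, 2.51], [-1.53, 4.68], [0.08, 2.07], [-3.09, 3.09]. Speed limits (rad/s): [2.57, 2.57, 3.14, 3.14, 3.14, 3.14, 3.14].

### API

Orientations are given as a 3x3 rotation matrix whose columns are the frame's x, y, z axes.
In Python, from rig import manip, vision, ticket gives the robot as it stands. The module is installed in compiled form; this text tells all that it offers.
- The arm moves only by the shell command python3 -m handwheel 'ROWS'. ROWS is JSON, a list of rows, each an object with "delta_pos": the shift along the tool's x, y, z in mm, a list of three; "twist": the turn about the tool's z in degrees; "gripper": the finger opening in mm, from 0 to 85.4. In form: [{"delta_pos": [x, y, z], "twist": twist, "gripper": gripper}, ...]. A call has 1 to 12 rows; each row shifts and turns the pose as measured when the row begins, along the tool's axes as they then stand; what a row does not reach is not made up. A row lasts 1/10 s, in which the tool goes at most 50 mm and 8.59 degrees, less where a joint would pass 70% of its speed; a pose out of reach is approached as far as the arm can. A call is refused whole if a number of a shift passes 50 or a number of a turn 8.59, either way. A call with a gripper value outside its range is refused whole. The fingers move at their own pace and stop on an object; the grip force is fixed at half the most. Time passes only in rows, so rows that do not move let the fingers close. It gives the time, the measured TCP pose, the force and the opening at its end, in the units of the state.
- manip.get_obs(): the state, without advancing time (a new reading comes with each control period).
- vision.camera(name): name is "side" or "top"; returns a dict with "frame" (420x560x3 uint8, red, green, blue), "fx", "fy", "cx", "cy" (pixels), "xyz" and "attitude" of the camera in the world. Camera axes: x right, y up, looking along -z (the intrinsics and any distortion apply to the point x, -y, -z); pixel columns grow to the right and rows downward; lengths in m; the calibration is good to about 2 mm. A picture is of the moment at which its call begins. There is no depth.
- ticket.hand_in(): hands the job in, once; it reports no verdict.
The state is a dict: "clock": time; "joints": joint angles; "joint_vel": joint speeds; "tau": joint torques, N m; "eef_pos": TCP position; "tool_rot": TCP orientation; "ft_force": force on the tool from outside, world axes, zero at the start; "torque": the same for the moment, N m; "gripper_width": finger opening in m.
Only numpy, scipy, OpenCV 4.12 (cv2) and the standard library are available. Lean on these libraries where they do the work, as an engineer would, in place of code of your own. Each camera call takes 0.05 s, during which the arm holds its last target.

### The job

Close up the acoustic measuring tube: push the blue sample holder along its rail until its flange meets the main tube's flange, swing the latch's wire loop forward and down over the keeper lip on the holder, then press the red lever down over centre until it lies flat and the latch stays shut by itself. Do not bump the two microphones, and leave the other things on the bench where they are.

Things in the scene. Friction and masses are not known exactly. Their poses are not given: they have to be found in the camera images.
- seam (a point): Centre of the main tube's open end, on the tube axis, 85 mm above the table. Bench axes: y along the tubes, from the holder towards the main tube; x level, across; z up. The bench is fixed to the table, elsewhere each time: rail, bare metal main tube 60 mm across with an 84 mm round flange, black loudspeaker box at its far end.
- holder (a joint): Blue sample holder's slide: gap in m between its flange and the main tube's. 0 = flanges meet (firm stop); grows as the holder moves along -y of the bench, to 0.098. About 2 N of friction; stays where it is left.
- holder_end (a point): Centre of the outer face of the holder's dark end cap (disc 80 mm across, facing -y of the bench), 85 mm above the table; a 24 mm high rail stop stands below, the space in front is clear at this height. The holder is 120 mm long, its top 138 mm above the table, 0.6 to 1 kg. Bench axes.
- keeper (a point): Where the middle of the hooked loop's bar sits: on top of the holder, 141 mm above the table, 39 mm along -y from its flange face. The steel keeper lip (30 mm wide, 5 thick) stands 3 to 8 mm along +y from here; its top is 9 mm above here. The flat seat round it is 3 mm below here and reaches 36 mm further along -y. Bench axes.
- latch_pivot (a point): Pivot of the latch lever on top of the main tube: 143 mm above the table, 30 mm along +y from the seam, on the centre plane; the lever turns about the bench x axis here. Bench axes.
- lever (a joint): Latch lever, rad: 0 = shut, flat along +y (firm stop); at the start 1.1 to 1.3, raised, leaning back over the main tube; 1.57 upright; ends at 1.9, leaning to the holder. Stays where left (0.08 N m). Carries the loop's hinge 22 mm from the pivot. With the loop hooked, pressing takes up to about 8 N on the pad near 0.4 rad, then goes over centre at 0.17 and snaps shut.
- lever_pad (a point): Middle of the pressing face of the red lever (plate 32 mm wide, 4 thick, tip 72 mm from the pivot): 52 mm from the pivot along the lever, 8 mm off the pivot line, on the face that is uppermost when shut. Its z is that face's outward normal (up when shut, tilted to the holder when raised); its y points to the lever's tip.
- loop (a joint): Hinge of the wire loop on the lever, rad: 0 = lying back against the raised lever, where it rests by its weight at the start; grows as it swings forward to the holder; about 2.1 on the keeper seat with the lever at 1.2, 3.05 when latched. Turns freely; once pushed past upright it falls softly forward by itself.
- loop_bar (a point): Middle of the loop's cross-bar: steel wire 6 mm thick, 44 mm wide, 88 mm from its hinge. At the start it stands up behind and 35 mm above the lever's tip. With the lever at its start angle and the holder home it falls 4 to 10 mm beyond the keeper lip; with the holder over 4 mm off it lands on the lip or short of it. Stiffly sprung: stretched 3 mm when latched.
- mic0: Microphone nearer the latch: steel, 13 mm across, 62 mm tall, upright on the main tube, 190 mm along +y from the seam; origin at its foot, 127 mm above the table. Not to be bumped.
- mic1: The other microphone, the same, 235 mm along +y from the seam. Not to be bumped.
- screwdriver: Bystander: blue-handled screwdriver, 190 mm long, lying on the table; origin at its middle, underneath.
- tape: Bystander: roll of clear tape, 72 mm across, 22 mm high; origin under its centre.
- disc_cork: Bystander: spare cork sample disc, 58 mm across, 25 mm high; origin under its centre.
- disc_wood: Bystander: spare wooden sample disc, 58 mm across, 30 mm high; origin under its centre.
- cup: Bystander: white paper cup, 76 mm across, 95 mm high; origin under its centre.
- pen: Bystander: red pen, 135 mm long, lying; origin under its middle.
- scissors: Bystander: orange-handled scissors, 160 mm long, lying; origin near the screw, underneath.

How it is judged:
On the way, in this order (a step that is already met when the one before it is completed fails the run):
1. the sample holder is pushed up to the main tube (gap under 6 mm) (value of joint holder below 0.006 m), for 0.2 s.
2. the loop's cross-bar lies behind the keeper lip while the lever is still raised (above 0.5 rad) (y of loop_bar in the frame of keeper between -0.03 and 0.003 m and z of loop_bar in the frame of keeper between -0.008 and 0.005 m and value of joint lever above 0.5 rad), for 0.2 s.
At the end, for the whole second after the job is handed in: Holder against the main tube (gap under 2 mm), the loop's cross-bar behind the keeper lip (no more than 3 mm towards the main tube from the keeper seat, at most 5 mm above it) and the lever shut (below 0.06 rad) and still (value of joint holder below 0.002 m and value of joint lever below 0.06 rad and velocity of joint lever between -0.05 and 0.05 rad/s and y of loop_bar in the frame of keeper between -0.03 and 0.003 m and z of loop_bar in the frame of keeper between -0.008 and 0.005 m); the robot touches nothing.
It fails at once if a microphone is bumped (more than 2 N from the robot) (contact force between any of mic0, mic1 and the fingers above 2 N or contact force between any of mic0, mic1 and the arm above 2 N).
It fails at once if one of the things lying about on the bench is pushed more than 30 mm from its place (distance of any of screwdriver, tape, disc_cork, disc_wood, cup, pen, scissors from where it was at the start of the episode above 0.03 m).
It also fails if it takes over 46 s, if anything falls off the work surface, if the arm or the gripper's body presses on something with over 40 N, if the wrist force passes 120 N, or if a joint passes its speed limit or range.

## Working session

There is one attempt and no reset: what is moved stays moved. The work goes in short steps, Python scripts to look and compute and a shell command to move; the robot and the scene stay as the last step left them, time stands still between calls to the robot, and variables do not carry over. Pictures are saved under pics/ and viewed, and the job is handed in when it is done.

```bash
mkdir -p pics; python3 - <<'E'
from rig import manip, vision
import cv2, numpy as np
for n in ("side","top"):
    c=vision.camera(n); cv2.imwrite(f"pics/{n}0.png",c["frame"][:,:,::-1])
    print(n,{k:(np.round(v,4).tolist() if not isinstance(v,dict) else v) for k,v in c.items() if k!="frame"})
o=manip.get_obs(); print({k:np.round(v,4).tolist() for k,v in o.items()})
E
```

```text
side {'fx': 459.0563, 'fy': 459.0563, 'cx': 279.8255, 'cy': 210.9299, 'xyz': [0.2829, 0.7452, 0.688], 'attitude': [[-0.9164, 0.2485, -0.3138], [-0.4002, -0.5644, 0.7219], [0.0023, 0.7872, 0.6167]]}
top {'fx': 455.6748, 'fy': 455.6748, 'cx': 278.6243, 'cy': 223.659, 'xyz': [0.5204, 0.0933, 0.9618], 'attitude': [[0.01, 0.9988, -0.0487], [-0.9996, 0.0112, 0.0243], [0.0248, 0.0485, 0.9985]]}
{'clock': 0.1, 'joints': [1.0175, 0.592, 0.0483, 1.6097, -0.0333, 0.9427, -0.0337], 'joint_vel': [-0.0004, -0.0013, 0.0015, -0.0009, -0.0004, -0.0007, -0.0004], 'tau': [0.0044, -54.9999, 1.5526, -19.8825, 0.0096, 0.0038, -0.0], 'eef_pos': [0.3215, -0.6491, 0.3028], 'tool_rot': [[0.8961, 0.4439, -0.001], [0.4439, -0.8961, 0.0018], [-0.0001, -0.002, -1.0]], 'ft_force': [0.6153, -0.4515, -0.3039], 'torque': [-0.0105, 0.0046, -0.0104], 'gripper_width': 0.0853}
```

View pics/side0.png

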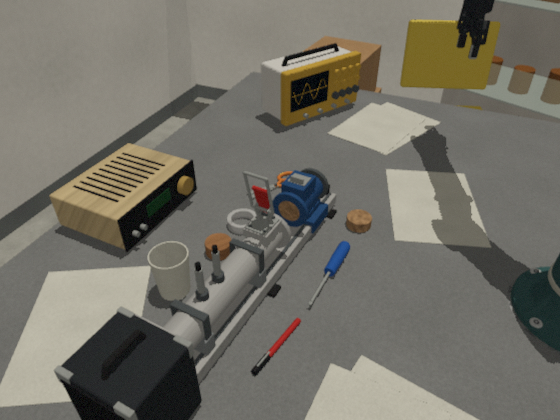

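View pics/top0.png

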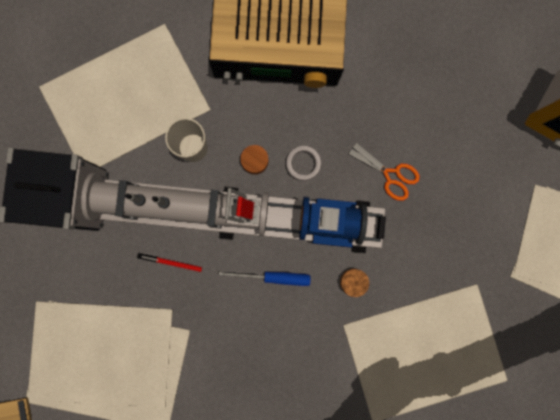

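```bash
cat > h.py <<'E'
from rig import manip, vision
import cv2, numpy as np
def cam(n):
    c=vision.camera(n); c["R"]=np.array(c["attitude"]); c["t"]=np.array(c["xyz"]); return c
def ray(c,u,v):
    d=np.array([(u-c["cx"])/c["fx"],-(v-c["cy"])/c["fy"],-1.]); return c["R"]@d
def atz(c,u,v,z):
    d=ray(c,u,v); return c["t"]+d*(z-c["t"][2])/d[2]
def proj(c,P):
    p=(np.asarray(P,float)-c["t"])@c["R"]; return np.stack([c["cx"]-c["fx"]*p[...,0]/p[...,2],c["cy"]+c["fy"]*p[...,1]/p[...,2]],-1)
def save(c,name,box=None,s=1):
    f=c["frame"][:,:,::-1]
    if box: f=f[box[1]:box[3],box[0]:box[2]]
    cv2.imwrite("pics/"+name,cv2.resize(f,None,fx=s,fy=s,interpolation=cv2.INTER_CUBIC))
E
python3 - <<'E'
from h import *
c=cam("top"); save(c,"t1.png",(200,170,400,270),4)
save(c,"t2.png",(80,150,240,250),4)
c=cam("side"); save(c,"s1.png",(210,150,350,300),4)
E
```

```text
(no output)
```

View pics/t1.png

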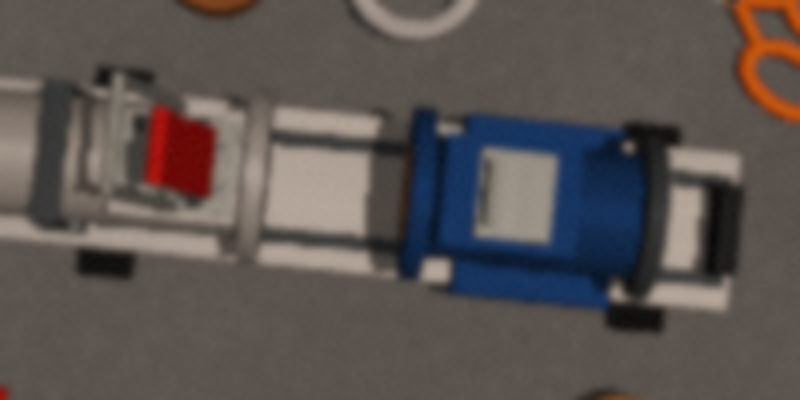

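View pics/t2.png

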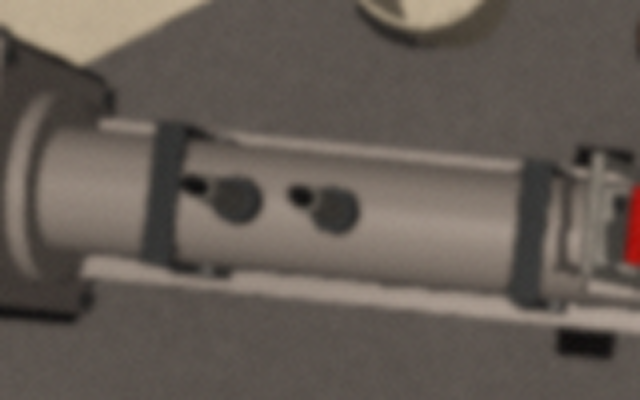

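View pics/s1.png

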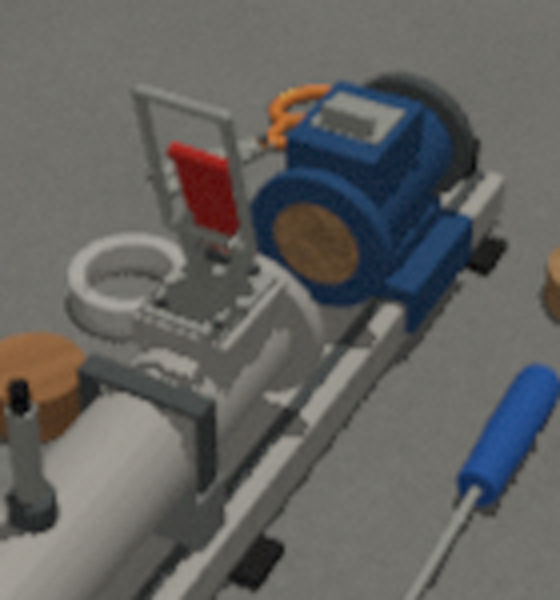

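```bash
cat > fit.py <<'E'
from h import *
from scipy.optimize import least_squares
T=cam("top");S=cam("side")
obs=[(T,(0,.19,.189),(154.5,198.8)),(T,(0,.235,.189),(128,196.2)),(T,(.042,0,.085),(268,194.2)),(T,(-.042,0,.085),(264.5,235.5)),
(S,(0,.19,.189),(214.5,246)),(S,(0,.235,.189),(198,264))]
def W(p,P):
    c,s=np.cos(p[2]),np.sin(p[2]); P=np.asarray(P,float); return np.stack([p[0]+c*P[...,0]-s*P[...,1],p[1]+s*P[...,0]+c*P[...,1],P[...,2]],-1)
if __name__=="__main__":
    f=lambda p:np.concatenate([proj(c,W(p,P))-np.array(u) for c,P,u in obs])
    r=least_squares(f,[0.53,0.15,0]); print(r.x.round(4),np.degrees(r.x[2]),r.fun.round(1))
    p=r.x
    # holder flange face edges right (toward main): gap
    for u,xx in(((302.5,198),.042),((300.3,239.5),-.042)):
        w=atz(T,*u,.085); d=w[:2]-p[:2]; print("flange bench y",-np.sin(p[2])*d[0]+np.cos(p[2])*d[1], "x",np.cos(p[2])*d[0]+np.sin(p[2])*d[1])
    for c,n in((T,"top"),(S,"side")):
        im=cv2.resize(c["frame"][:,:,::-1],None,fx=1,fy=1).copy()
        box=(200,150,400,270) if n=="top" else (180,140,360,275)
        sc=4
        g=cv2.resize(im[box[1]:box[3],box[0]:box[2]],None,fx=sc,fy=sc,interpolation=cv2.INTER_CUBIC)
        pts=[(0,0,.085),(.042,0,.085),(-.042,0,.085),(0,0,.127),(0,.03,.143),(0,.19,.189)]
        for th in (1.1,1.2,1.3): 
            a=[np.cos(th),np.sin(th)]
            for r_,q in((.072,0),(.022,0)): pts.append((0,.03+r_*a[0],.143+r_*a[1]))
        for P in pts:
            u=(proj(c,W(p,P))-np.array(box[:2]))*sc
            cv2.circle(g,tuple(int(round(z)) for z in u),3,(0,255,0),-1)
        cv2.imwrite(f"pics/fit_{n}.png",g)
    np.save("p.npy",p)
E
python3 fit.py
```

```text
[ 0.5803  0.0964 -0.0879] -5.037544397420519 [-0.4  0.5 -0.5  0.5  0.3 -1.1 -0.6  0.9  0.1 -0.6 -0.3 -1.3]
flange bench y -0.06684663233548017 x 0.03917449633162669
flange bench y -0.07026335524970083 x -0.04113295901941774
```

View pics/fit_top.png

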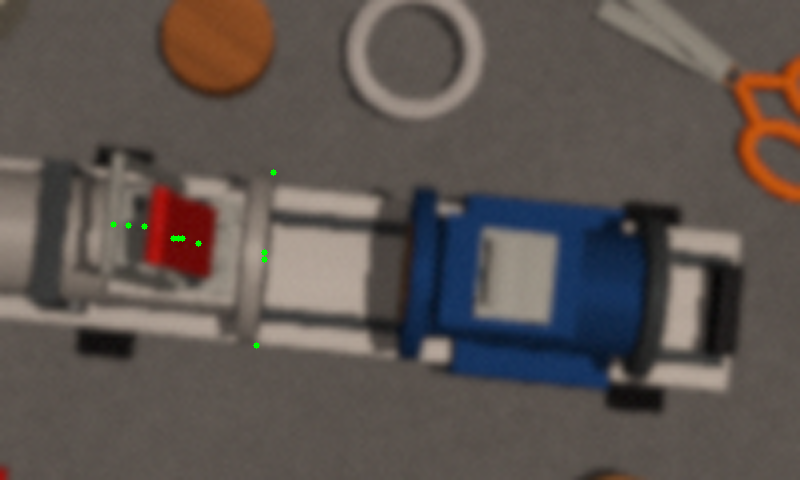

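View pics/fit_side.png

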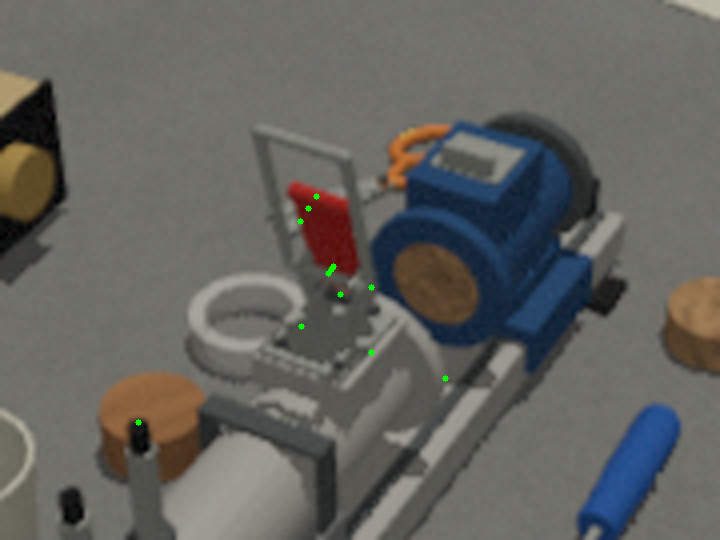

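```bash
cat >> h.py <<'E'
def W(P,p=None):
    p=np.load("p.npy") if p is None else p
    c,s=np.cos(p[2]),np.sin(p[2]); P=np.asarray(P,float); return np.stack([p[0]+c*P[...,0]-s*P[...,1],p[1]+s*P[...,0]+c*P[...,1],P[...,2]],-1)
def B(w):
    p=np.load("p.npy");c,s=np.cos(p[2]),np.sin(p[2]);d=np.asarray(w)[:2]-p[:2]; return np.array([c*d[0]+s*d[1],-s*d[0]+c*d[1],w[2]])
def go(P):
    o=manip.get_obs();R=np.array(o["tool_rot"]);e=np.array(o["eef_pos"])
    by=W((0,1,0))-W((0,0,0)); x=R[:,0]; a=np.degrees(np.arctan2(x[0]*by[1]-x[1]*by[0],x@by))
    print("t",round(float(o["clock"]),2),"bench tcp mm",(B(e)*1e3).round(1),"F",np.round(o["ft_force"],1),"w",round(float(o["gripper_width"]),4))
    print("delta tool mm",(R.T@(W(P)-e)*1e3).round(1),"twist deg",round(-a,1), "j7",round(o["joints"][6],2))
E
python3 - <<'E'
from h import *
T=cam("top")
for u,z in (((200+668/4,170+210/4),.085),((200+660/4,170+130/4),.1),((200+648/4,170+290/4),.085),((200+405/4,170+195/4),.085)):
    print(B(atz(T,*u,z)))
go((0,-.26,.304))
E
```

```text
[ 0.00430961 -0.19586297  0.085     ]
[ 0.04089019 -0.18546417  0.1       ]
[-0.0351916  -0.18961855  0.085     ]
[-0.00109934 -0.0682703   0.085     ]
t 0.35 bench tcp mm [-192.1 -765.7  303.6] F [ 0.7 -0.2  0.1] w 0.0851
delta tool mm [ 4.274e+02 -3.317e+02 -2.000e-01] twist deg -58.6 j7 -0.03
```

```bash
python3 -m handwheel '[{"delta_pos":[0,0,0],"twist":-8.5,"gripper":0},{"delta_pos":[0,0,0],"twist":-8.5,"gripper":0},{"delta_pos":[0,0,0],"twist":-8.5,"gripper":0},{"delta_pos":[0,0,0],"twist":-8.5,"gripper":0},{"delta_pos":[0,0,0],"twist":-8.5,"gripper":0},{"delta_pos":[0,0,0],"twist":-8.5,"gripper":0},{"delta_pos":[0,0,0],"twist":-7,"gripper":0}]'; python3 -c "
from h import *
go((0,-.26,.304))"
```

```text
clock: 1.05
eef_pos: [0.3215, -0.6493, 0.3033]
tool_rot: [[0.079, 0.997, -0.002], [0.997, -0.079, 0.0], [0.0, -0.002, -1.0]]
ft_force: [-0.1, -0.1, 0.2]
gripper_width: -0.0
t 1.05 bench tcp mm [-192.3 -765.5  303.3] F [-0.1 -0.1  0.2] w -0.0
delta tool mm [503.8 196.7  -1. ] twist deg 0.5 j7 0.84
```

```bash
python3 -m handwheel '[{"delta_pos":[40,16,0],"twist":0.5,"gripper":0},{"delta_pos":[42,16,0],"twist":0,"gripper":0},{"delta_pos":[42,16,0],"twist":0,"gripper":0},{"delta_pos":[42,16,0],"twist":0,"gripper":0},{"delta_pos":[42,16,0],"twist":0,"gripper":0},{"delta_pos":[42,16,0],"twist":0,"gripper":0},{"delta_pos":[42,16,0],"twist":0,"gripper":0},{"delta_pos":[42,16,0],"twist":0,"gripper":0},{"delta_pos":[42,16,0],"twist":0,"gripper":0},{"delta_pos":[42,16,0],"twist":0,"gripper":0},{"delta_pos":[42,16,0],"twist":0,"gripper":0},{"delta_pos":[42,16,0],"twist":0,"gripper":0}]'; python3 -c "
from h import *
go((0,-.225,.160))"
```

```text
clock: 2.25
eef_pos: [0.5619, -0.1627, 0.3008]
tool_rot: [[0.108, 0.994, 0.0], [0.994, -0.108, -0.01], [-0.01, 0.001, -1.0]]
ft_force: [0.6, -0.8, -0.4]
gripper_width: 0.0002
t 2.25 bench tcp mm [   4.5 -259.6  300.8] F [ 0.6 -0.8 -0.4] w 0.0002
delta tool mm [ 36.   -5.3 140.4] twist deg -1.2 j7 -0.08
```

```bash
python3 -m handwheel '[{"delta_pos":[10,-2,35],"twist":-1,"gripper":0},{"delta_pos":[10,-2,35],"twist":0,"gripper":0},{"delta_pos":[10,0,35],"twist":0,"gripper":0},{"delta_pos":[5,0,35],"twist":0,"gripper":0},{"delta_pos":[0,0,0],"twist":0,"gripper":0}]'; python3 -c "
from h import *
go((0,-.078,.160))
c=cam('side'); save(c,'s2.png',(180,100,400,265),3)
c=cam('top'); save(c,'t3.png',(200,150,400,270),4)"
```

```text
clock: 2.75
eef_pos: [0.5706, -0.1164, 0.1606]
tool_rot: [[0.074, 0.997, 0.015], [0.997, -0.074, -0.007], [-0.006, 0.016, -1.0]]
ft_force: [-1.1, -0.2, -0.3]
gripper_width: -0.0002
t 2.75 bench tcp mm [   9.1 -212.8  160.6] F [-1.1 -0.2 -0.3] w -0.0002
delta tool mm [134.9  -7.2  -0.3] twist deg 0.8 j7 -0.22
```

View pics/s2.png

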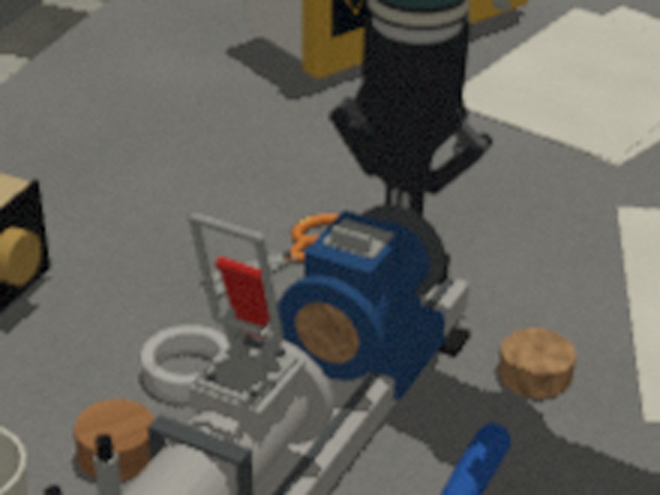

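View pics/t3.png

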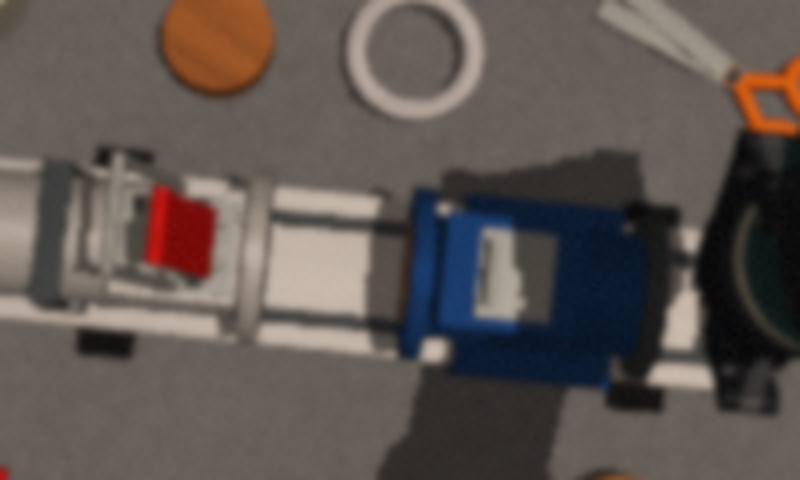

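```bash
python3 -m handwheel '[{"delta_pos":[8,-5,0],"twist":0.8,"gripper":0},{"delta_pos":[8,-3,0],"twist":0,"gripper":0},{"delta_pos":[8,0,0],"twist":0,"gripper":0},{"delta_pos":[10,0,0],"twist":0,"gripper":0},{"delta_pos":[10,0,0],"twist":0,"gripper":0},{"delta_pos":[10,0,0],"twist":0,"gripper":0}]'; python3 -c "
from h import *
go((0,-.132,.160))
c=cam('top'); save(c,'t4.png',(200,150,400,270),4)"
```

```text
clock: 3.45
eef_pos: [0.5715, -0.0669, 0.1703]
tool_rot: [[0.101, 0.994, 0.031], [0.995, -0.1, -0.016], [-0.013, 0.033, -0.999]]
ft_force: [-0.7, -2.6, -2.4]
gripper_width: 0.0001
t 3.45 bench tcp mm [   5.6 -163.4  170.3] F [-0.7 -2.6 -2.4] w 0.0001
delta tool mm [31.4 -6.3  9.7] twist deg -0.7 j7 -0.33
```

View pics/t4.png

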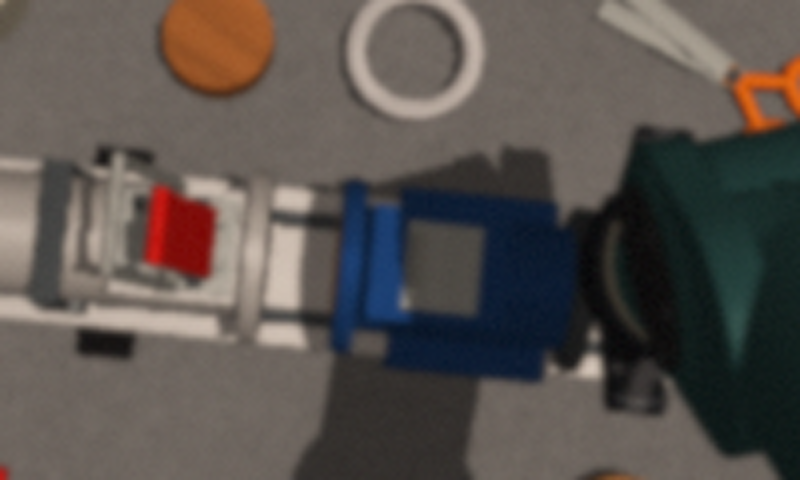

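```bash
python3 -m handwheel '[{"delta_pos":[8,-2,5],"twist":-0.7,"gripper":0},{"delta_pos":[8,-2,4],"twist":0,"gripper":0},{"delta_pos":[8,-1,2],"twist":0,"gripper":0},{"delta_pos":[6,0,1],"twist":0,"gripper":0}]'; python3 -c "
from h import *
go((0,-.132,.160))
c=cam('top'); save(c,'t5.png',(200,150,400,270),4)"
```

```text
clock: 3.9
eef_pos: [0.5721, -0.033, 0.1587]
tool_rot: [[0.085, 0.996, 0.036], [0.996, -0.084, -0.017], [-0.014, 0.037, -0.999]]
ft_force: [-2.7, -13.3, 15.5]
gripper_width: 0.0002
t 3.9 bench tcp mm [   3.2 -129.6  158.7] F [ -2.7 -13.3  15.5] w 0.0002
delta tool mm [-2.4 -3.2 -1.3] twist deg 0.2 j7 -0.38
```

View pics/t5.png

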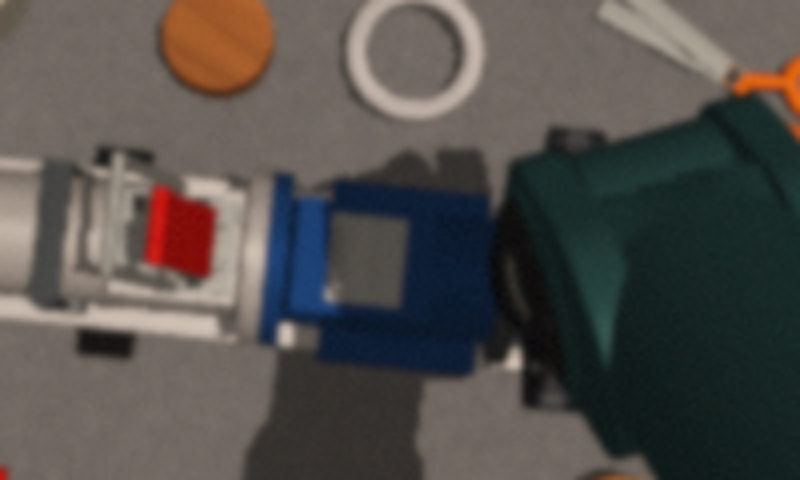

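```bash
python3 -m handwheel '[{"delta_pos":[4,-1,-2],"twist":0,"gripper":0},{"delta_pos":[4,-1,-1],"twist":0,"gripper":0},{"delta_pos":[4,0,0],"twist":0,"gripper":0}]'; python3 -c "
from h import *
go((0,-.160,.160))"
```

```text
clock: 4.25
eef_pos: [0.5711, -0.0324, 0.16]
tool_rot: [[0.095, 0.995, 0.033], [0.995, -0.094, -0.032], [-0.029, 0.036, -0.999]]
ft_force: [-1.7, -9.2, 7.7]
gripper_width: 0.0002
t 4.25 bench tcp mm [   2.2 -129.1  160. ] F [-1.7 -9.2  7.7] w 0.0002
delta tool mm [-30.9  -2.    0.9] twist deg -0.4 j7 -0.4
```

```bash
python3 -m handwheel '[{"delta_pos":[-15,0,0],"twist":0,"gripper":0},{"delta_pos":[-15,0,-10],"twist":0,"gripper":0},{"delta_pos":[-5,0,-40],"twist":0,"gripper":0},{"delta_pos":[0,0,-45],"twist":0,"gripper":0},{"delta_pos":[0,0,-45],"twist":0,"gripper":0},{"delta_pos":[0,0,-45],"twist":0,"gripper":0},{"delta_pos":[0,0,-25],"twist":0,"gripper":0}]'; python3 -c "
from h import *
go((0,.13,.37))
c=cam('top'); save(c,'t6.png',(200,150,400,270),4)
c=cam('side'); save(c,'s6.png',(180,100,380,250),4)"
```

```text
clock: 4.95
eef_pos: [0.5571, -0.0583, 0.3703]
tool_rot: [[0.09, 0.996, 0.016], [0.996, -0.09, -0.023], [-0.022, 0.018, -1.0]]
ft_force: [-0.8, 0.3, 0.2]
gripper_width: -0.0001
t 4.95 bench tcp mm [  -9.5 -156.1  370.3] F [-0.8  0.3  0.2] w -0.0001
delta tool mm [286.1   9.   -5.8] twist deg -0.1 j7 -0.21
```

View pics/t6.png

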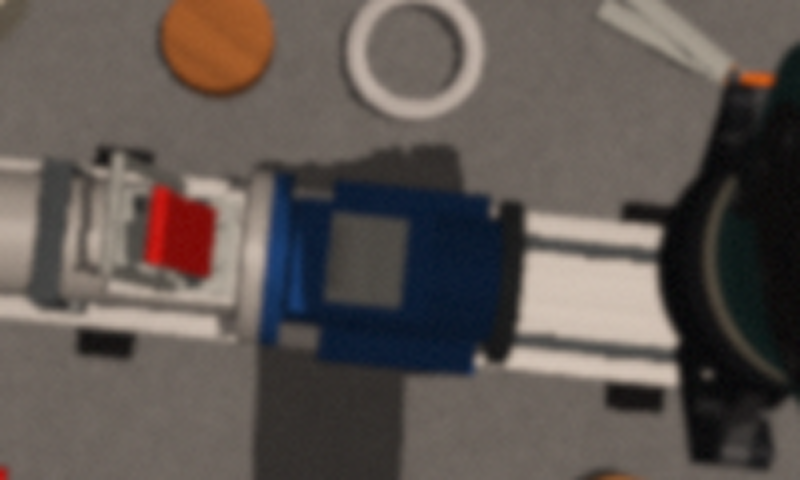

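View pics/s6.png

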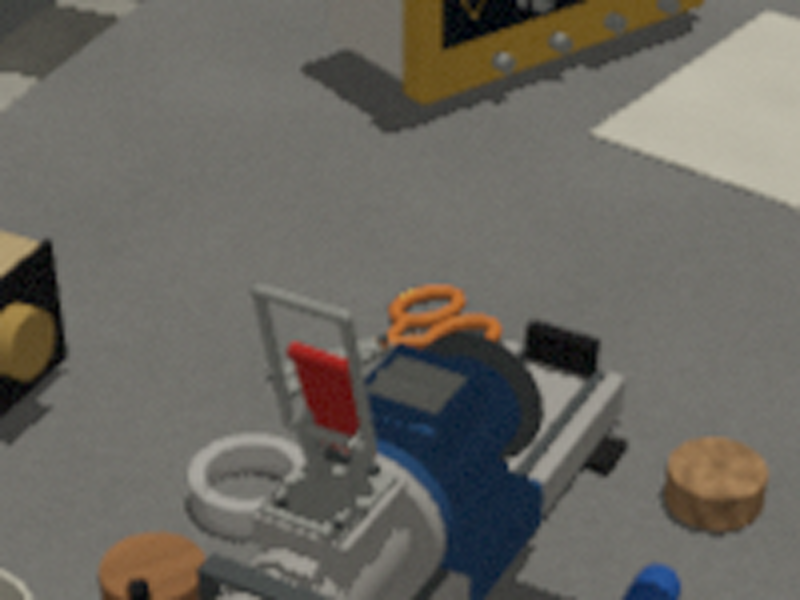

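```bash
python3 - <<'E'
from h import *
T=cam("top");S=cam("side")
def tri(ut,us):
    A=[];b=[]
    M=np.zeros((3,3));v=np.zeros(3)
    for c,u in((T,ut),(S,us)):
        d=ray(c,*u);d/=np.linalg.norm(d);Q=np.eye(3)-np.outer(d,d);M+=Q;v+=Q@c["t"]
    w=np.linalg.solve(M,v); return B(w), [proj(c,w)-u for c,u in((T,ut),(S,us))]
print(tri((229.2,205.5),(256.2,176)))
p=np.load("p.npy")
for th in(1.1,1.2,1.3): 
  b=(0,.03+.11*np.cos(th),.143+.11*np.sin(th)); print(b,proj(T,W(b)),proj(S,W(b)))
go((0,.13,.37))
E
```

```text
(array([-0.00162817,  0.05796802,  0.24594197]), [array([-0.17644032, -0.43128023]), array([0.4208894 , 0.04414297])])
(0, np.float64(0.0798955733568135), np.float64(0.24103280960675788)) [215.57159269 202.94411504] [249.26694621 184.46971972]
(0, np.float64(0.06985935299243409), np.float64(0.24552429945639487)) [221.61407858 203.31236855] [252.24252817 179.3793499 ]
(0, np.float64(0.05942487114870461), np.float64(0.2489914003958912)) [228.03966607 203.77076848] [255.32429578 174.72754013]
t 5.15 bench tcp mm [ -10.5 -156.7  366.8] F [-0.5  0.6 -0.3] w -0.0003
delta tool mm [286.6   9.9  -9.6] twist deg -0.1 j7 -0.21
```

```bash
python3 -m handwheel '[{"delta_pos":[25,3,-5],"twist":0,"gripper":0},{"delta_pos":[30,3,-3],"twist":0,"gripper":0},{"delta_pos":[30,3,0],"twist":0,"gripper":0},{"delta_pos":[30,2,0],"twist":0,"gripper":0},{"delta_pos":[30,0,0],"twist":0,"gripper":0},{"delta_pos":[30,0,0],"twist":0,"gripper":0},{"delta_pos":[30,0,0],"twist":0,"gripper":0},{"delta_pos":[30,0,0],"twist":0,"gripper":0},{"delta_pos":[25,0,0],"twist":0,"gripper":0},{"delta_pos":[10,0,0],"twist":0,"gripper":0}]'; python3 -c "
from h import *
go((0,.105,.302))"
```

```text
clock: 6.15
eef_pos: [0.5815, 0.2144, 0.3415]
tool_rot: [[0.092, 0.995, -0.035], [0.995, -0.093, -0.029], [-0.032, -0.032, -0.999]]
ft_force: [-0.1, -0.1, -0.5]
gripper_width: 0.0001
t 6.15 bench tcp mm [ -9.1 117.7 341.5] F [-0.1 -0.1 -0.5] w 0.0001
delta tool mm [-11.4  10.4  39.6] twist deg -0.3 j7 -0.7
```

```bash
cat >> h.py <<'E'
def tip():
    o=manip.get_obs();R=np.array(o["tool_rot"]);print("tip bench mm",(B(np.array(o["eef_pos"])+R@[0,0,.073])*1e3).round(1), "z axis",R[:,2].round(3))
E
python3 -m handwheel '[{"delta_pos":[-6,6,10],"twist":0,"gripper":0},{"delta_pos":[0,5,15],"twist":0,"gripper":0},{"delta_pos":[0,3,14],"twist":0,"gripper":0},{"delta_pos":[0,0,0],"twist":0,"gripper":0}]'; python3 -c "
from h import *
go((0,.105,.302));tip()
c=cam('top'); save(c,'t7.png',(160,130,360,250),4)
c=cam('side'); save(c,'s7.png',(160,70,360,220),4)"
```

```text
clock: 6.55
eef_pos: [0.5926, 0.2011, 0.2939]
tool_rot: [[0.093, 0.995, -0.043], [0.995, -0.095, -0.035], [-0.039, -0.04, -0.998]]
ft_force: [0.3, -1.6, 0.1]
gripper_width: 0.0001
t 6.55 bench tcp mm [  3.1 105.4 293.9] F [ 0.3 -1.6  0.1] w 0.0001
delta tool mm [-0.8 -3.4 -8. ] twist deg -0.3 j7 -0.7
tip bench mm [1.000e-01 1.026e+02 2.210e+02] z axis [-0.043 -0.035 -0.998]
```

View pics/t7.png

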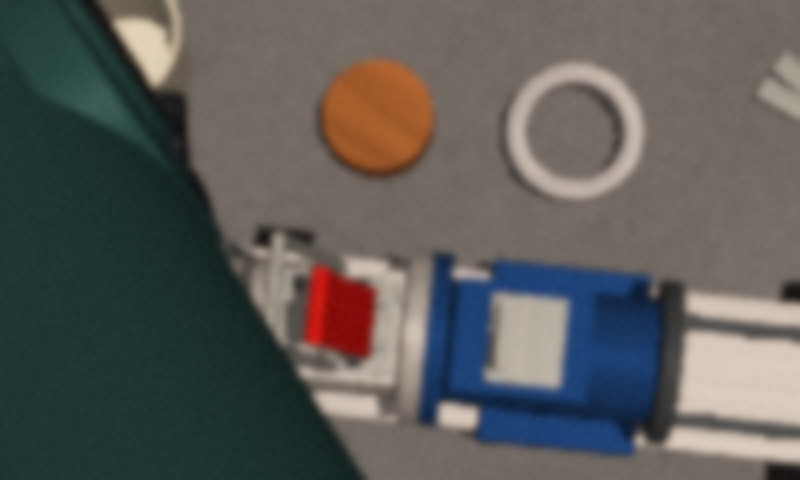

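View pics/s7.png

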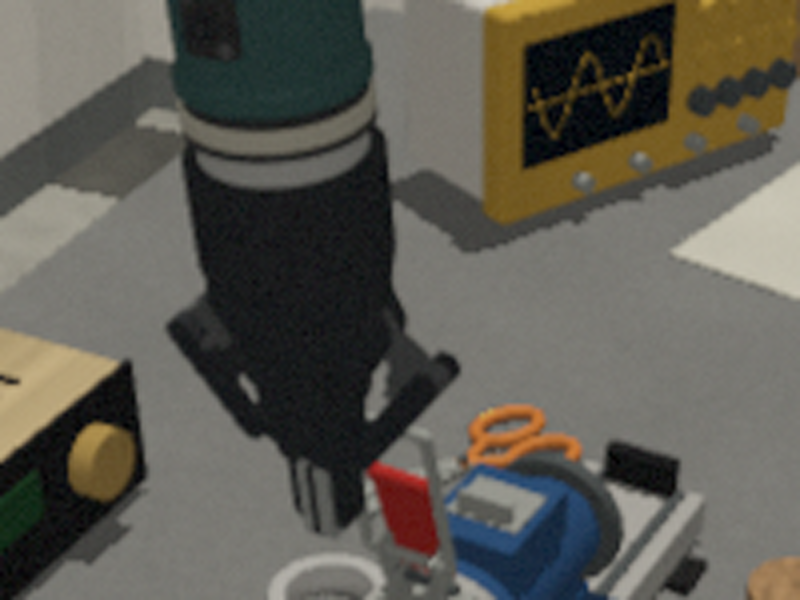

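```bash
python3 -m handwheel '[{"delta_pos":[-5,0,-7],"twist":0,"gripper":0},{"delta_pos":[-10,0,-1],"twist":0,"gripper":0},{"delta_pos":[-10,0,0],"twist":0,"gripper":0},{"delta_pos":[-8,0,0],"twist":0,"gripper":0}]'; python3 -c "
from h import *
go((0,.105,.302));tip()"
```

```text
clock: 7.05
eef_pos: [0.5911, 0.1678, 0.3087]
tool_rot: [[0.093, 0.995, -0.036], [0.995, -0.094, -0.031], [-0.035, -0.033, -0.999]]
ft_force: [-1.3, 0.0, 1.2]
gripper_width: -0.0001
t 7.05 bench tcp mm [  4.6  72.1 308.7] F [-1.3  0.   1.2] w -0.0001
delta tool mm [33.1 -4.6  5.7] twist deg -0.3 j7 -0.64
tip bench mm [  2.2  69.6 235.8] z axis [-0.036 -0.031 -0.999]
```

```bash
python3 -m handwheel '[{"delta_pos":[-5,-2,4],"twist":0,"gripper":0},{"delta_pos":[-8,0,2],"twist":0,"gripper":0},{"delta_pos":[-8,0,2],"twist":0,"gripper":0},{"delta_pos":[-8,0,1],"twist":0,"gripper":0}]'; python3 -c "
from h import *
go((0,.105,.302));tip()
c=cam('top'); save(c,'t8.png',(160,130,360,250),4)
c=cam('side'); save(c,'s8.png',(160,70,360,220),4)"
```

```text
clock: 7.45
eef_pos: [0.5856, 0.1354, 0.301]
tool_rot: [[0.094, 0.995, -0.034], [0.995, -0.095, -0.031], [-0.034, -0.031, -0.999]]
ft_force: [0.1, -1.0, -0.1]
gripper_width: 0.0001
t 7.45 bench tcp mm [  1.9  39.3 301. ] F [ 0.1 -1.  -0.1] w 0.0001
delta tool mm [65.6 -2.4 -3.1] twist deg -0.4 j7 -0.6
tip bench mm [ -0.4  36.8 228.1] z axis [-0.034 -0.031 -0.999]
```

View pics/s8.png

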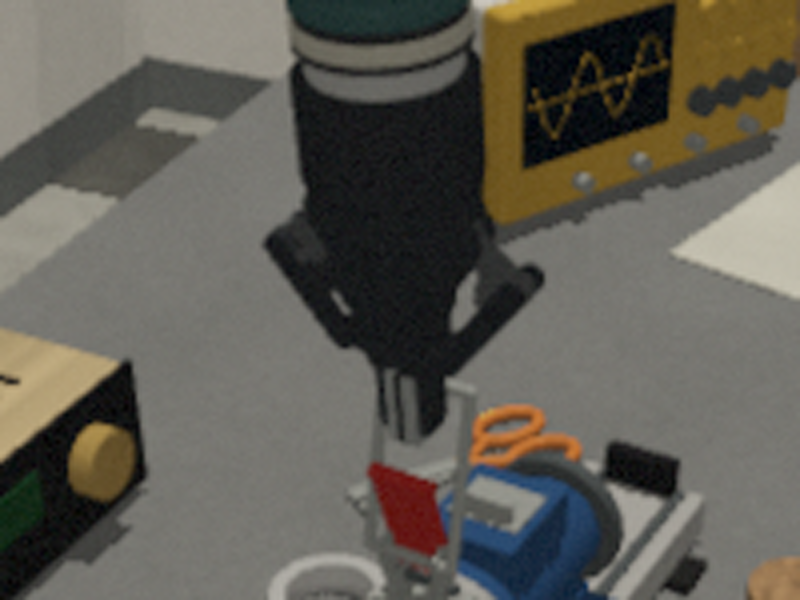

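```bash
python3 -m handwheel '[{"delta_pos":[-8,0,1],"twist":0,"gripper":0},{"delta_pos":[-8,0,1],"twist":0,"gripper":0},{"delta_pos":[-6,0,0],"twist":0,"gripper":0},{"delta_pos":[0,0,0],"twist":0,"gripper":0},{"delta_pos":[0,0,0],"twist":0,"gripper":0},{"delta_pos":[0,0,0],"twist":0,"gripper":0}]'; python3 -c "
from h import *
go((0,.105,.302));tip()
c=cam('top'); save(c,'t9.png',(160,130,360,250),4)
c=cam('side'); save(c,'s9.png',(160,70,360,220),4)"
```

```text
clock: 8.15
eef_pos: [0.5835, 0.1107, 0.2995]
tool_rot: [[0.096, 0.995, -0.035], [0.995, -0.097, -0.032], [-0.035, -0.031, -0.999]]
ft_force: [-0.6, 0.5, -0.0]
gripper_width: -0.0001
t 8.15 bench tcp mm [  2.   14.6 299.5] F [-0.6  0.5 -0. ] w -0.0001
delta tool mm [90.2 -2.9 -5.5] twist deg -0.5 j7 -0.57
tip bench mm [ -0.3  12.1 226.6] z axis [-0.035 -0.032 -0.999]
```

View pics/s9.png

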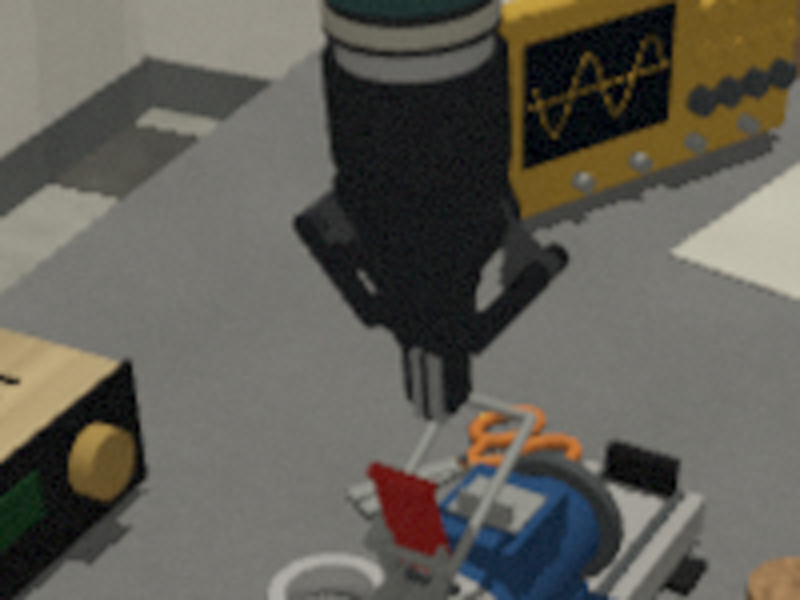

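View pics/t9.png

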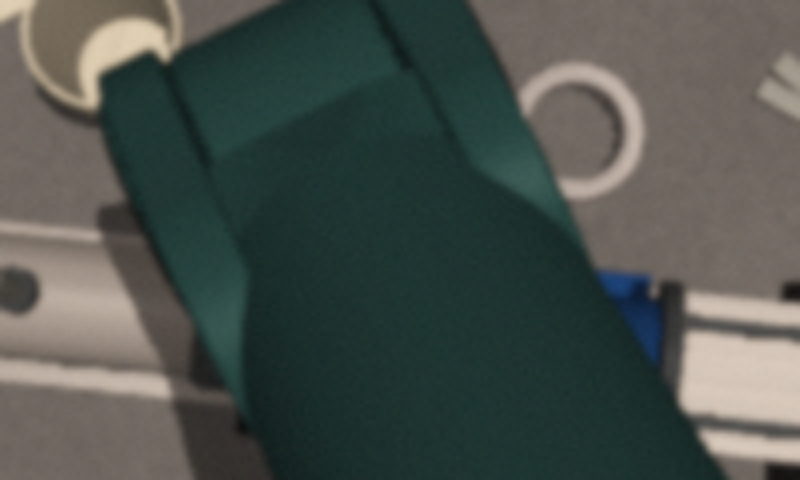

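```bash
python3 -m handwheel '[{"delta_pos":[0,0,-2],"twist":0,"gripper":0},{"delta_pos":[0,0,0],"twist":0,"gripper":0},{"delta_pos":[0,0,0],"twist":0,"gripper":0},{"delta_pos":[0,0,0],"twist":0,"gripper":0},{"delta_pos":[0,0,0],"twist":0,"gripper":0},{"delta_pos":[0,0,0],"twist":0,"gripper":0},{"delta_pos":[0,0,0],"twist":0,"gripper":0},{"delta_pos":[0,0,0],"twist":0,"gripper":0}]'; python3 -c "
from h import *
go((0,.105,.302));tip()
c=cam('side'); save(c,'s10.png',(160,70,360,220),4)"
```

```text
clock: 9.05
eef_pos: [0.5836, 0.1122, 0.3019]
tool_rot: [[0.094, 0.995, -0.034], [0.995, -0.095, -0.031], [-0.034, -0.031, -0.999]]
ft_force: [0.0, 0.7, -0.6]
gripper_width: 0.0001
t 9.05 bench tcp mm [  1.9  16.1 301.9] F [ 0.   0.7 -0.6] w 0.0001
delta tool mm [88.8 -2.6 -3.1] twist deg -0.4 j7 -0.57
tip bench mm [ -0.3  13.6 228.9] z axis [-0.034 -0.031 -0.999]
```

View pics/s10.png

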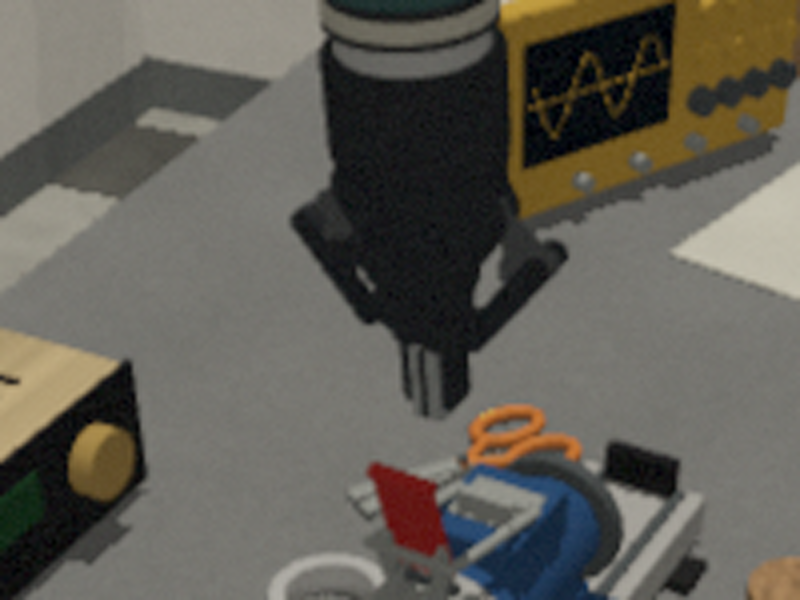

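```bash
python3 -c "
from h import *
c=cam('side'); save(c,'s11.png',(245,175,325,235),10)
for q in ((0,-.039,.141),(-.022,-.039,.141),(.022,-.039,.141),(-.015,-.0335,.150),(.015,-.0335,.150),(0,-.049,.141)): print(q,(proj(c,W(q))-[245,175])*10)"
```

```text
(0, -0.039, 0.141) [371.43983997 207.63360091]
(-0.022, -0.039, 0.141) [468.23187123 238.95674033]
(0.022, -0.039, 0.141) [276.36150211 176.86503459]
(-0.015, -0.0335, 0.15) [424.98362399 206.87080149]
(0.015, -0.0335, 0.15) [292.99175283 164.37775836]
(0, -0.049, 0.141) [394.84433918 182.16605656]
```

View pics/s11.png

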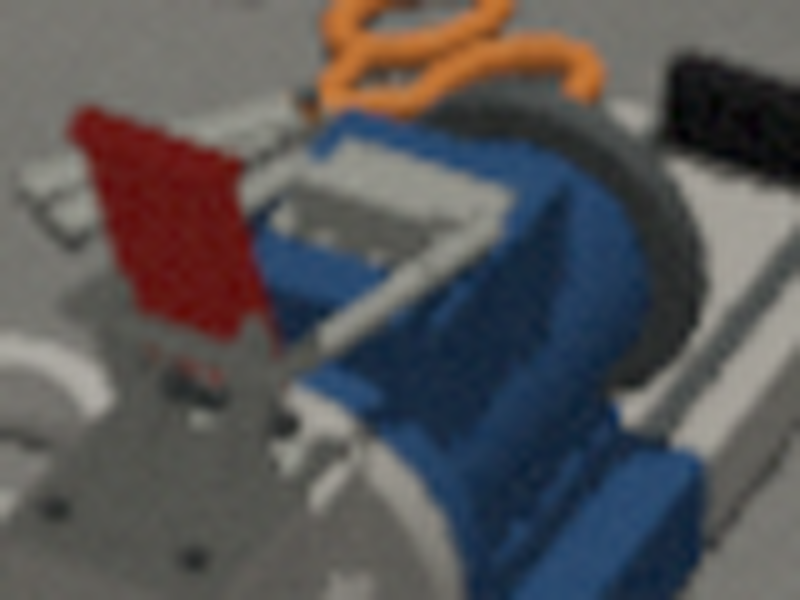

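```bash
python3 -m handwheel '[{"delta_pos":[-3,0,10],"twist":0,"gripper":0},{"delta_pos":[-1,0,10],"twist":0,"gripper":0},{"delta_pos":[0,0,8],"twist":0,"gripper":0},{"delta_pos":[0,0,4],"twist":0,"gripper":0},{"delta_pos":[0,0,0],"twist":0,"gripper":0}]'; python3 -c "
from h import *
go((0,.105,.302));tip()
c=cam('side'); save(c,'s12.png',(210,130,350,235),5)"
```

```text
clock: 9.65
eef_pos: [0.5814, 0.1062, 0.2662]
tool_rot: [[0.094, 0.995, -0.036], [0.995, -0.096, -0.032], [-0.035, -0.033, -0.999]]
ft_force: [-0.2, 0.5, -0.1]
gripper_width: -0.0001
t 9.65 bench tcp mm [  0.3   9.9 266.2] F [-0.2  0.5 -0.1] w -0.0001
delta tool mm [ 93.7  -2.2 -39. ] twist deg -0.4 j7 -0.58
tip bench mm [ -2.1   7.4 193.3] z axis [-0.036 -0.032 -0.999]
```

View pics/s12.png

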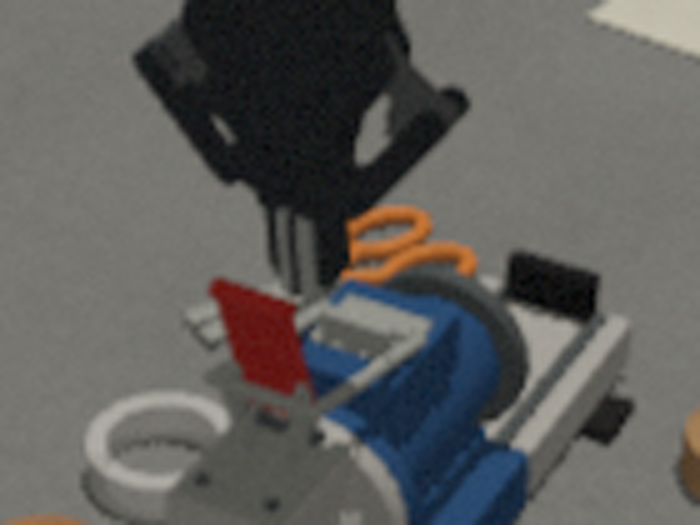

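```bash
python3 -m handwheel '[{"delta_pos":[9,1,0],"twist":0,"gripper":0},{"delta_pos":[9,1,0],"twist":0,"gripper":0},{"delta_pos":[6,0,0],"twist":0,"gripper":0},{"delta_pos":[6,0,1],"twist":0,"gripper":0},{"delta_pos":[6,0,2],"twist":0,"gripper":0}]'; python3 -c "
from h import *
go((0,.105,.302));tip()
c=cam('side'); save(c,'s13.png',(210,130,350,235),5)"
```

```text
clock: 10.2
eef_pos: [0.5876, 0.1427, 0.2626]
tool_rot: [[0.095, 0.995, -0.035], [0.995, -0.097, -0.035], [-0.038, -0.032, -0.999]]
ft_force: [-0.1, -3.1, 0.2]
gripper_width: -0.0001
t 10.2 bench tcp mm [  3.3  46.9 262.6] F [-0.1 -3.1  0.2] w -0.0001
delta tool mm [ 56.6  -5.  -41.5] twist deg -0.4 j7 -0.64
tip bench mm [  0.9  44.1 189.7] z axis [-0.035 -0.035 -0.999]
```

View pics/s13.png

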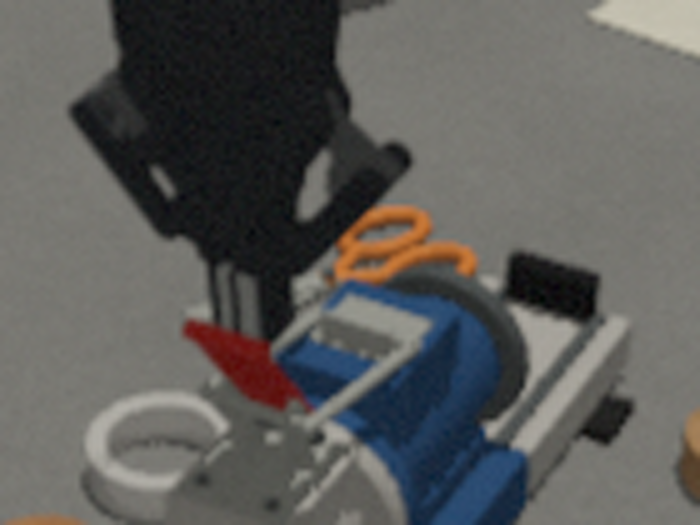

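```bash
python3 -m handwheel '[{"delta_pos":[5,0,4],"twist":0,"gripper":0},{"delta_pos":[5,0,5],"twist":0,"gripper":0},{"delta_pos":[5,0,5],"twist":0,"gripper":0},{"delta_pos":[4,0,6],"twist":0,"gripper":0}]'; python3 -c "
from h import *
go((0,.105,.302));tip()
c=cam('side'); save(c,'s14.png',(210,130,350,235),5)"
```

```text
clock: 10.65
eef_pos: [0.5896, 0.1645, 0.2425]
tool_rot: [[0.095, 0.995, -0.033], [0.995, -0.096, -0.033], [-0.036, -0.029, -0.999]]
ft_force: [-1.0, -2.7, 4.5]
gripper_width: -0.0001
t 10.65 bench tcp mm [  3.3  68.7 242.5] F [-1.  -2.7  4.5] w -0.0001
delta tool mm [ 34.2  -5.3 -60.6] twist deg -0.4 j7 -0.68
tip bench mm [  1.2  66.1 169.6] z axis [-0.033 -0.033 -0.999]
```

View pics/s14.png

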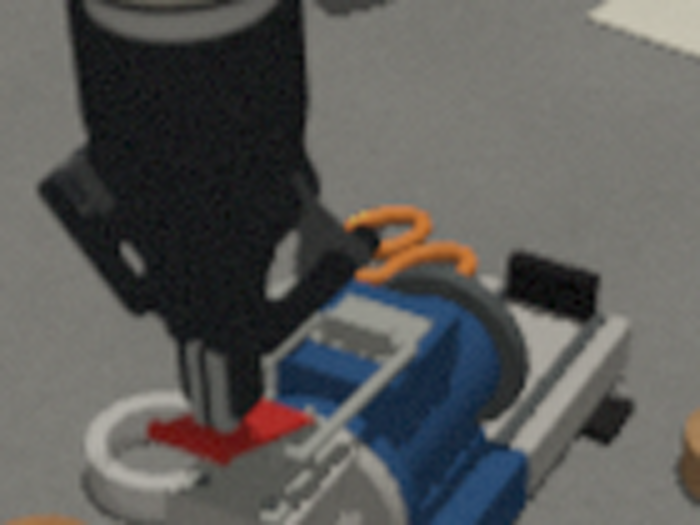

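```bash
python3 -m handwheel '[{"delta_pos":[3,-1,6],"twist":0,"gripper":0},{"delta_pos":[2,0,7],"twist":0,"gripper":0},{"delta_pos":[1,0,7],"twist":0,"gripper":0},{"delta_pos":[0,0,6],"twist":0,"gripper":0},{"delta_pos":[0,0,5],"twist":0,"gripper":0}]'; python3 -c "
from h import *
go((0,.105,.302));tip()
c=cam('side'); save(c,'s15.png',(210,130,350,235),5)"
```

```text
clock: 11.2
eef_pos: [0.59, 0.1719, 0.2233]
tool_rot: [[0.096, 0.995, -0.03], [0.995, -0.097, -0.038], [-0.04, -0.026, -0.999]]
ft_force: [-7.8, -5.8, 32.2]
gripper_width: 0.0
t 11.2 bench tcp mm [  3.1  76.1 223.3] F [-7.8 -5.8 32.2] w 0.0
delta tool mm [ 25.6  -5.4 -79.7] twist deg -0.5 j7 -0.71
tip bench mm [  1.1  73.2 150.4] z axis [-0.03  -0.038 -0.999]
```

View pics/s15.png

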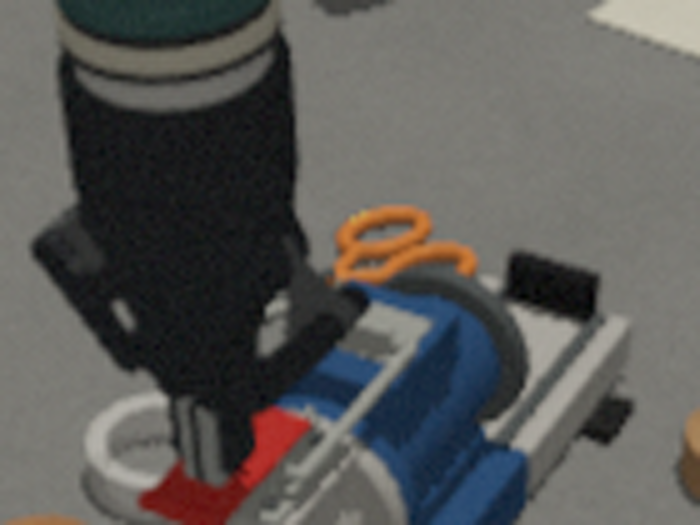

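```bash
python3 -m handwheel '[{"delta_pos":[0,0,-10],"twist":0,"gripper":0},{"delta_pos":[0,0,-25],"twist":0,"gripper":0},{"delta_pos":[0,0,-40],"twist":0,"gripper":0},{"delta_pos":[0,0,-45],"twist":0,"gripper":0},{"delta_pos":[-45,0,-20],"twist":0,"gripper":0},{"delta_pos":[-45,-20,-10],"twist":0,"gripper":0},{"delta_pos":[-45,-30,0],"twist":0,"gripper":0},{"delta_pos":[-45,-30,0],"twist":0,"gripper":0},{"delta_pos":[-45,-30,0],"twist":0,"gripper":0},{"delta_pos":[-45,-30,0],"twist":0,"gripper":0},{"delta_pos":[-30,-20,0],"twist":0,"gripper":0},{"delta_pos":[0,0,0],"twist":0,"gripper":0}]'; python3 -c "
from h import *
go((0,.105,.302));tip()
c=cam('side'); save(c,'s16.png',(220,160,330,240),7);print((proj(c,W((-.022,-.039,.141)))-[220,160])*7)
c=cam('top'); save(c,'t16.png',(160,150,360,270),4)
save(c,'t16f.png')"
```

```text
clock: 12.45
eef_pos: [0.4114, -0.094, 0.3853]
tool_rot: [[0.089, 0.996, -0.031], [0.996, -0.089, -0.025], [-0.028, -0.028, -0.999]]
ft_force: [-0.3, 0.6, -0.3]
gripper_width: 0.0003
t 12.45 bench tcp mm [-151.5 -204.4  385.3] F [-0.3  0.6 -0.3] w 0.0003
delta tool mm [311.7 153.4  70.3] twist deg -0.0 j7 -0.05
tip bench mm [-153.6 -206.5  312.3] z axis [-0.031 -0.025 -0.999]
[502.76230986 272.26971823]
```

View pics/s16.png

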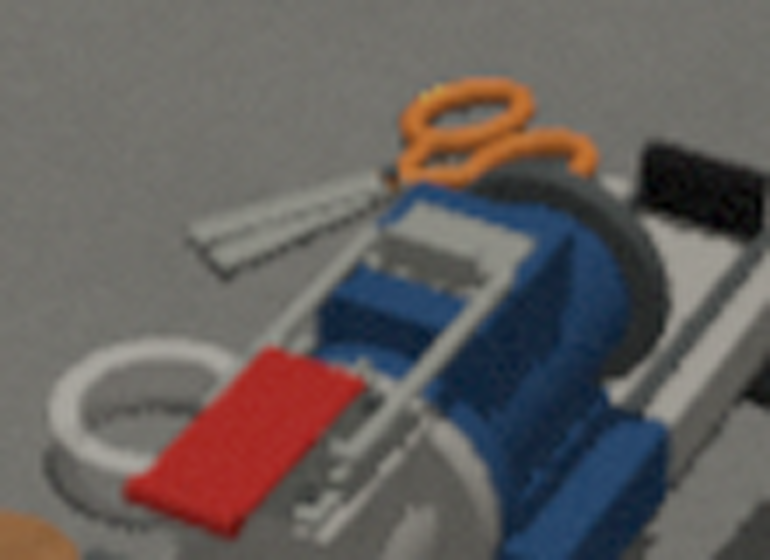

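View pics/t16.png

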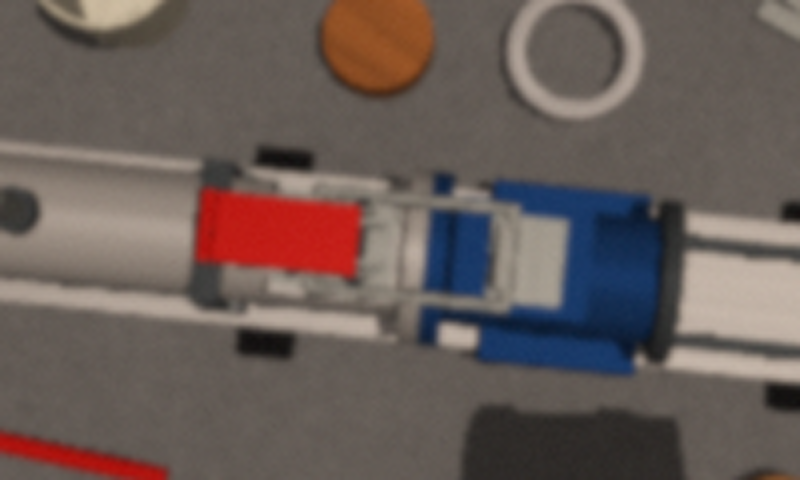

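View pics/t16f.png

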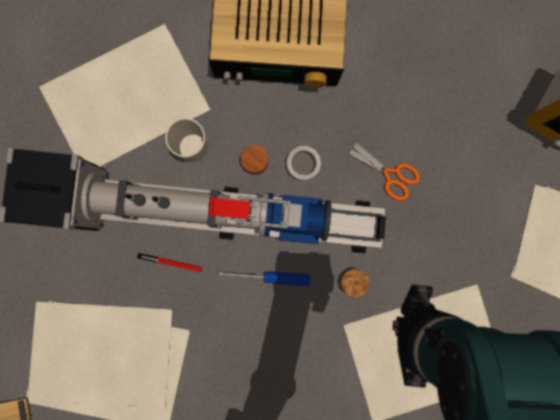

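```bash
python3 - <<'E'
from h import *
T=cam("top");S=cam("side")
save(T,'t17.png',(250,185,310,240),12); save(S,'s17.png',(270,180,310,210),18)
def tri(ut,us):
    M=np.zeros((3,3));v=np.zeros(3)
    for c,u in((T,ut),(S,us)):
        d=ray(c,*u);d/=np.linalg.norm(d);Q=np.eye(3)-np.outer(d,d);M+=Q;v+=Q@c["t"]
    w=np.linalg.solve(M,v); return B(w), [proj(c,w)-u for c,u in((T,ut),(S,us))]
print(tri((286.3,227),(295.7,195)))
for z in(.141,.153): print(z,B(atz(T,287.5,215.5,z)))
print("joint",B(atz(T,160+432/4,150+262/4,.127)))
g=lambda q:(proj(T,W(q))-[250,185])*12
print("pred top zoom: keeper",g((0,-.039,.141)),"lip +y/-y",g((0,-.031,.15)),g((0,-.036,.15)),"seat end",g((0,-.075,.138)), "seam top", g((0,0,.127)))
E
```

```text
(array([-0.02597809, -0.04005234,  0.15161146]), [array([0.64955608, 1.84496451]), array([-1.75360345, -0.10346506])])
0.141 [-0.00143443 -0.03912282  0.141     ]
0.153 [-0.00228139 -0.03867154  0.153     ]
joint [-0.00400549 -0.00401045  0.127     ]
pred top zoom: keeper [450.11019448 356.45754057] lip +y/-y [399.34306539 347.00962685] [432.74644288 350.34223196] seat end [685.98221999 381.42489443] seam top [192.49213967 337.39648229]
```

View pics/t17.png

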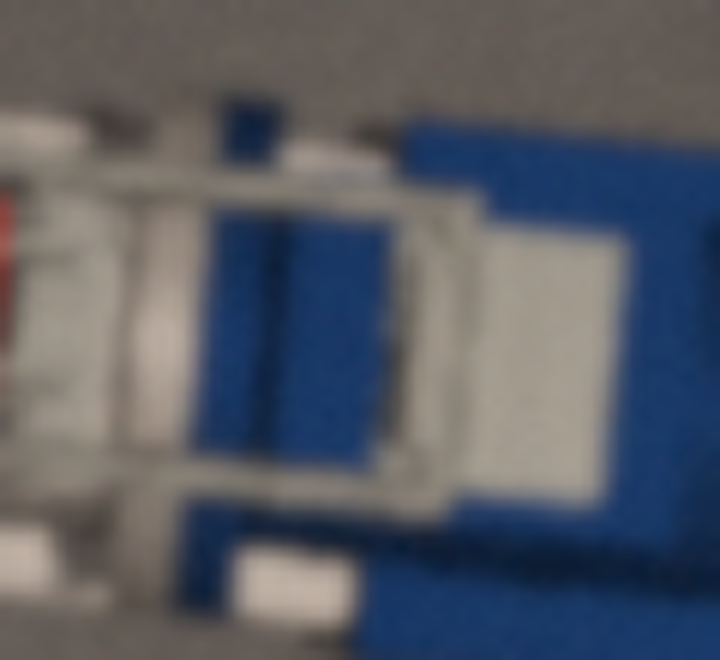

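View pics/s17.png

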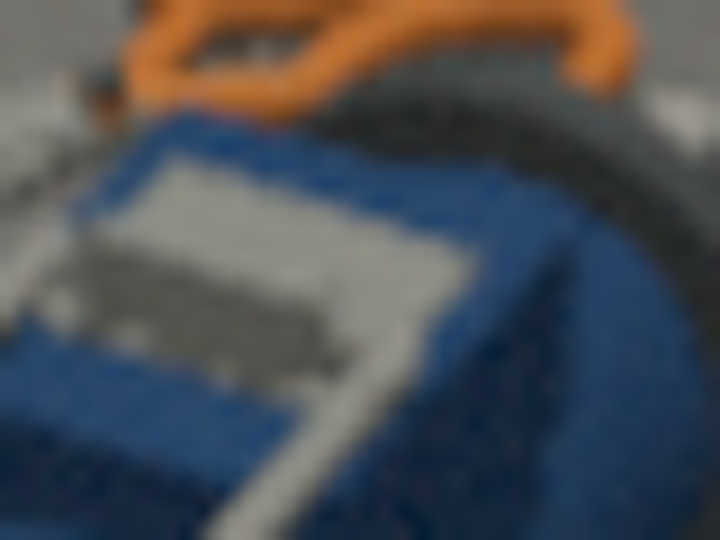

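```bash
python3 -c "
from rig import ticket
print(ticket.hand_in())"
```

```text
the job is handed in; nothing more can be done
None
```

I closed the tube and handed the job in at about 12.6 s of the 46 s allowed.

- **Holder:** I pushed it along its rail until it stopped firmly, with about 9 N still pushing. The pictures show the flanges meeting.
- **Loop:** I swung it past upright with the closed fingers, and it fell onto the seat behind the keeper lip. It lay about 12–17 mm beyond the lip by my estimate, more than the 4–10 mm expected but within the limits. The lever was still raised, at about 1.3 rad.
- **Lever:** I pressed it down over centre to its stop, which took about 32 N at the end. It stayed flat after I drew the arm well clear.

**Last checks:**
- The top picture shows the bar right behind the lip, at bench y of about -39 mm, which is the keeper position. The lever lies flat and the other things on the bench look unmoved.
- The arm was not near the microphones, and I saw no unexpected forces.
- **Disagreement on bar height:** my rough calculation from both views put the bar's end at about 152 mm. That would mean it was sitting on top of the lip, whose top is 150 mm above the table. The two sight lines missed each other by about 2 pixels, so I did not trust it. In the side picture the bar is hidden behind the lip, which fits it being hooked at about 141 mm.
- **Not measured:** I judged the lever's final angle and the flange gap from the pictures and contact forces, not from a reading.

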